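Drain and hang the cleaning basket, close the ultrasonic cleaner

ROBOT

A 6-joint arm with a two-finger parallel gripper is mounted at the origin on the work surface. World frame = base frame: x ahead of the robot, y to its left, z up, the work surface at z = 0. Lengths are in mm, angles in degrees, forces in N, time in s.
With the tool pointing down it reaches from about 350 to 850 mm from the base axis. Payload 8.1 kg.
Tool frame: the origin (TCP) lies on the centre line of the jaws, within the pads' length; the fingertips stand 19 mm ahead of it and the grasp point (between the pads) is the TCP (r.tip_reach is the z of the fingertips in the tool frame, in mm); z points along the fingers, y is the line along which they close (so a half turn about z gives the same grasp; the last joint's range is limited). The gripper opens to 85 mm and grips with 20 to 120 N. Pads are 22 mm wide; open, the fingers measure 114 mm over their backs; the gripper's body (76 mm by 85 mm) begins 54 mm behind the grasp point. The pads swing forward as they close: fully open they stand 13 mm farther back than shut.
Start: joints at [-78.289, 7.471, 85.268, -0, 87.261, -4.893], TCP at [171.477, -574.979, 250.292] pointing down, gripper open.
Joint ranges: [-169.43, 169.43], [-51.17, 129.36], [1.28, 143.12], [-76.62, 256.62], [0, 156.53], [-152.29, 152.29]. Speed limits (degrees/s): [136.94, 136.94, 159.86, 180, 180, 180].

INTERFACE

Orientations are given as [roll, pitch, yaw] about the fixed x, y, z axes, in that order (R = Rz(yaw) Ry(pitch) Rx(roll)).
In Python, from bench import r gives the robot as it stands. The module is installed in compiled form; this text tells all that it offers.
- The arm moves only by the shell command python3 -m handwheel 'ROWS' [FORCE]. ROWS is JSON, a list of rows, each a list of 7 numbers: the shift along the tool's x, y, z in m, then the turn, a rotation vector about the tool's x, y, z in degrees, then the finger opening in m, from 0 to 0.0854. In form: [[tx, ty, tz, ax, ay, az, claw], ...]. A call has 1 to 8 rows; each row shifts and turns the commanded pose from where the row before left it, along the tool's axes as they then stand; what a row does not reach is not made up. A row lasts 1/12 s, in which the tool goes at most 41.7 mm and 7.16 degrees, less where a joint would pass 70% of its speed; a pose out of reach is approached as far as the arm can. A call with a gripper value outside its range is refused whole. The fingers move at their own pace and stop on an object; FORCE is the grip in N (left out, the last holds). Time passes only in rows, so rows that do not move let the fingers close. It gives the time, the measured TCP pose, the force, the opening and the grip force at its end, in the units of the state.
- r.sense(): the state, without advancing time (a new reading comes with each control period).
- r.snapshot(name): name is "scene" or "top"; returns (picture, depth): 400x640x3 uint8, blue, green, red; 400x640 float32, mm along the optical axis (not along the pixel's ray), 0 where there is no reading.
- r.calibration(name): a dict with "vfov" (degrees; the focal length in pixels is half the picture's height over the tangent of half this angle, whatever the lens; pixels are square), "cx", "cy" (the principal point, pixels), "rvec" (rotation vector, rad) and "tvec" (3), from world to camera coordinates, as OpenCV has them. Camera axes: x right, y down, z forward; pixel columns grow to the right and rows downward; lengths in mm; the calibration is good to about 2 mm. A picture is of the moment at which its call begins. calibration takes no time and is no camera call.
- r.hand_in(): hands the job in; it is judged then, once.
The state is a dict: "time": time; "joint_pos": joint angles; "qd": joint speeds; "joint_efforts": joint torques, N m; "tool_pos": TCP position; "tcp_rot": TCP orientation; "ft_force": force on the tool from outside, world axes, zero at the start; "wrist_torque": the same for the moment, N m; "finger_gap": finger opening in mm; "grip_force": force on a finger pad.
Only numpy, scipy, OpenCV 4.12 (cv2) and the standard library are available. Lean on these libraries where they do the work, as an engineer would, in place of code of your own. Each camera call takes 0.05 s, during which the arm holds its last target. There are 200 camera calls.

TASK

Cleaning is finished for the day. Lift the basket out of the ultrasonic cleaner, stand it upright on the steel drip tray and let go of it so that it drains, then take it again by its rim, leaving the handle free, and hang it by the middle of its handle on the hook of the drying stand. Lower the cleaner's lid fully closed without slamming it, any time after the basket is out; do not drop the basket, and leave the punch block, the jar and the blue tin where they are.

Things in the scene. Friction and masses are not known exactly. Their poses are not given: they have to be found in the camera images.
- cleaner: White ultrasonic cleaner fixed to the bench, left or right of the tray: 175 mm deep (x), 230 wide (y), 155 high, blue panel on its front (-x) face. Origin: centre of its underside. In its top, centred, is an open steel tank 144 mm (x) by 160 mm (y), 112 deep: floor 43 mm above the bench, rim at 155 mm.
- lid (a joint): Hinge angle of the cleaner's grey lid with clear window: 0 = fully closed; grows as its front edge swings up and away; stop at 1.9. Starts open, 1.65 to 1.85. It stays where left (friction 0.24 N m, 2 to 3 N at the free edge). 170 mm from hinge to free edge, 224 wide, 12 thick; a 60 mm wide tab juts 15 mm from the edge's middle. Closed, its top is 169 mm above the bench.
- lid_hinge (a point): Middle of the lid's hinge line: 83.5 mm behind (+x of) the cleaner's centre, 156 mm above the bench; the hinge line runs along the cleaner's y. The lid's faces lie 1 mm (inner) and 13 mm (outer, away from the tank) from the plane through this line.
- lid_edge (a point): Middle of the lid's free edge (without the tab), at half thickness, 170 mm from the hinge.
- basket: Loose empty basket, about 0.26 kg: perforated steel, blue rim; 110 mm (x), 120 (y), 42 high. Rim: flat upright band 8 mm thick, 16 high, flush outside. A rigid 5 mm wire handle in the plane x = 0 rises from the y ends (61 mm off centre), upright to z = 50 mm, then slants in to a level bar along y at z = 105 mm. Origin: centre of underside. Starts on the tank floor, y along the cleaner's y.
- basket_grip (a point): Middle of the basket's handle bar, on its axis: a blue grip 10 mm in diameter and 50 mm long along the basket's y, 105 mm above the basket's underside and 63 mm above its rim.
- tray: Shallow stainless drip tray fixed to the bench, 160 mm (x) by 170 mm (y) outside, lip 10 mm high and 4 mm thick, floor 3 mm above the bench. Origin: centre of its underside.
- stand: Drying stand fixed to the bench: dark base plate 240 mm (x) by 120 (y) by 10, reaching from 80 mm in front (-x) to 160 mm behind the origin, which lies at bench height; a 12 mm post 150 mm behind the origin, its top at 240 mm, and a J hook of 8 mm steel wire that runs from the post forward above the plate and points to -x.
- hook_seat (a point): Bottom of the hook's trough, on top of the wire, 190 mm above the bench, 70 mm behind (+x of) the stand's origin; level for 10 mm before and behind. Towards -x the wire turns up to a black ball, its centre 28 mm in front and its top 24 mm above the seat; towards +x it rises to 16 mm by the post. A handle bar comes in over the ball and down; its axis then lies 5 mm above this point.
- punch_block: Bystander: wooden block 85 x 110 x 35 mm with steel doming punches standing in it, 63 mm high in all. Origin: centre of its underside.
- jar: Bystander: amber glass jar with a black cap, 52 mm in diameter, 70 mm high. Origin: centre of its underside.
- tin: Bystander: flat round blue tin, 60 mm in diameter, 18 mm high. Origin: centre of its underside.
There are look-alikes about, which are no part of the job. Of the things like the basket, leave any that is orange or turquoise; of the rest the larger one is meant.

How it is judged:
By the outcome, as a careful person would: the job done as asked, in the order asked, and still so for the second after the job is handed in, with the robot touching nothing.
It also fails if it takes over 72 s, if anything falls off the work surface, if the arm or the gripper's body presses on something with over 40 N, if the wrist force passes 120 N, or if a joint passes its speed limit or range.

## Working session

There is one attempt and no reset: what is moved stays moved. The work goes in short steps, Python scripts to look and compute and a shell command to move; the robot and the scene stay as the last step left them, time stands still between calls to the robot, and variables do not carry over. Pictures are saved under pics/ and viewed, at most 10 in all, crops included, and the job is handed in when it is done.

```bash
mkdir -p pics; cat > h.py <<'E'
import numpy as np,cv2
from bench import r
from scipy.spatial.transform import Rotation as Ro
def cam(n):
    c=r.calibration(n);f=200/np.tan(np.radians(c['vfov'])/2)
    R=cv2.Rodrigues(np.array(c['rvec'],float))[0];t=np.array(c['tvec'],float).ravel()
    return f,c['cx'],c['cy'],R,t
def cloud(n,d):
    f,cx,cy,R,t=cam(n);v,u=np.mgrid[0:400,0:640]
    P=np.stack([(u-cx)/f*d,(v-cy)/f*d,d],-1)
    W=(P-t)@R
    W[d<=0]=np.nan
    return W
def shot(n,name=None):
    p,d=r.snapshot(n)
    if name: cv2.imwrite('pics/'+name,p)
    return p,d,cloud(n,d)
def ray(n,u,v,z):
    f,cx,cy,R,t=cam(n);d=R.T@np.array([(u-cx)/f,(v-cy)/f,1]);o=-R.T@t
    return o+d*(z-o[2])/d[2]
E
python3 - <<'E'
from h import *
for n in('scene','top'):
    p,d,W=shot(n,n+'0.png');np.save(n+'0.npy',W)
    f,cx,cy,R,t=cam(n);print(n,f,cx,cy,-R.T@t,R[2],r.calibration(n).keys())
print(r.sense())
E
```

```text
scene 439.36222940023373 320.0345094612558 203.1598694551859 [1123.68687722  529.57809535 1212.64247672] [-0.45510155 -0.41877311 -0.7858191 ] dict_keys(['vfov', 'cx', 'cy', 'rvec', 'tvec'])
top 436.9714495422594 317.1469109249102 193.76710362443228 [ 343.88537746  -59.10065232 1225.25100318] [ 0.15327785 -0.01673341 -0.98804144] dict_keys(['vfov', 'cx', 'cy', 'rvec', 'tvec'])
{'time': 0.1, 'joint_pos': array([-7.82882167e+01,  7.51225335e+00,  8.53241748e+01,  4.48431501e-04,
        8.72643135e+01, -4.89234889e+00]), 'qd': array([ 0.07566816, -0.09728094, -0.19284452, -0.01664375, -0.06326289,
       -0.08295816]), 'joint_efforts': array([ 1.17594151e-03, -5.70951784e+01, -5.01942337e+01, -1.31673723e-04,
        8.20600282e-03,  8.73986323e-06]), 'tool_pos': array([ 171.38616207, -574.49207176,  249.32310459]), 'tcp_rot': array([-1.79899664e+02, -9.03788672e-03,  1.66041025e+01]), 'ft_force': array([ 0.19665841,  0.11531052, -0.04241684]), 'wrist_torque': array([0.02821386, 0.00837469, 0.01058058]), 'grip_force': 0.0, 'finger_gap': 85.36123195103653}
```

View pics/scene0.png

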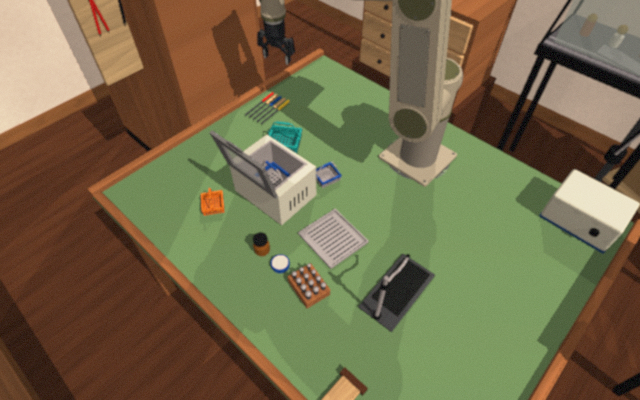

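View pics/top0.png

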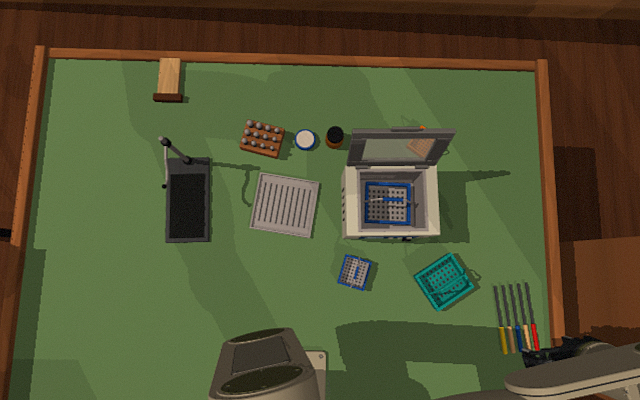

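The scene view shows the cleaner with its lid open, about (275,170), and the tray at (333,237). In the top view the blue basket is in the tank at (388,203), the tray at (285,205), the stand plate at (188,200) with the hook tip near (165,143), the punches at (262,138), the tin at (305,139) and the jar at (335,136). The look-alikes are a small blue basket at (355,271) and a turquoise one at (445,280).

```bash
cat > m.py <<'E'
from h import *
p=cv2.imread('pics/top0.png');W=np.load('top0.npy');S=np.load('scene0.npy');ps=cv2.imread('pics/scene0.png')
def box(m,W,l):
    q=W[m][:,:2].astype(np.float32);print(l,len(q),cv2.minAreaRect(q),'zmed',np.median(W[m][:,2]),'min',q.min(0),'max',q.max(0))
v,u=np.mgrid[0:400,0:640]
def reg(a,b,c,d): return (u>=a)&(u<=b)&(v>=c)&(v<=d)
hsv=cv2.cvtColor(p,cv2.COLOR_BGR2HSV)
Z=W[...,2]
print('bench z',np.nanmedian(Z[300:330,80:150]))
m=reg(335,450,155,245)&(Z>147)&(Z<163)&(hsv[...,1]<60);box(m,W,'cleaner top')
m=reg(240,330,160,245)&(Z>5)&(Z<18);box(m,W,'tray lip')
nong=~((hsv[...,0]>35)&(hsv[...,0]<95)&(hsv[...,1]>60))
m=(reg(240,330,160,245)&nong&(Z<30)).astype(np.uint8)
m=cv2.morphologyEx(m,cv2.MORPH_OPEN,np.ones((3,3)))
n,L,st,_=cv2.connectedComponentsWithStats(m);k=1+st[1:,4].argmax();box(L==k,W,'tray all')
m=reg(155,220,150,250)&(Z>6)&(Z<14)&(hsv[...,2]<90);m=cv2.morphologyEx(m.astype(np.uint8),cv2.MORPH_OPEN,np.ones((3,3)))>0;box(m,W,'plate')
m=reg(140,230,120,220)&(Z>100)&(Z<260)
for a,b in zip(*np.where(m)): 
    if (a+b)%2==0: print((b,a),W[a,b].round(0),end=' ')
print()
bl=(hsv[...,0]>100)&(hsv[...,0]<130)&(hsv[...,1]>90)
m=bl&reg(350,430,170,235)
for lo,hi in((70,95),(120,160)): box(m&(Z>lo)&(Z<hi),W,('bk',lo))
print(np.histogram(Z[m],bins=np.arange(40,170,6)))
m=reg(340,460,125,165)&(Z>170);box(m,W,'lid');q=W[m];i=q[:,2]>q[:,2].max()-8;print('lid top edge',q[i].min(0),q[i].max(0),np.median(q[i],0))
hs=cv2.cvtColor(ps,cv2.COLOR_BGR2HSV)
# scene cam stand high pts
m=(S[...,2]>150)&(S[...,2]<260)&(u>350)&(u<420)&(v>230)&(v<330)
for a,b in zip(*np.where(m)): 
    if (a+b)%3==0: print((b,a),S[a,b].round(0),end=' ')
for l,b in(('punch',(235,290,115,160)),('tin',(292,318,125,152)),('jar',(324,347,122,152))):
    box(reg(*b)&(Z>12),W,l)
E
python3 m.py
python3 -c "
import cv2
p=cv2.imread('pics/top0.png')[115:250,140:460];cv2.imwrite('pics/c1.png',cv2.resize(p,(800,338),interpolation=cv2.INTER_CUBIC))"
```

```text
bench z -0.3650061176458115
cleaner top 2654 ((500.8319396972656, -263.71075439453125), (175.59007263183594, 230.74461364746094), 1.9443717002868652) zmed 155.53368773806596 min [ 409.57837 -380.47842] max [ 590.8399 -145.9923]
tray lip 1142 ((509.66644287109375, 8.203987121582031), (238.86878967285156, 249.3459930419922), 0.7751518487930298) zmed 6.701523221307932 min [ 390.43228 -116.82831] max [629.7665  133.67119]
tray all 3497 ((500.6673278808594, 12.804435729980469), (173.48550415039062, 161.73294067382812), 81.76087951660156) zmed 3.5271947761207714 min [410.64774 -81.9251 ] max [591.6915  106.61401]
plate 2244 ((509.5340270996094, 282.30511474609375), (238.30462646484375, 121.0960464477539), 3.2938079833984375) zmed 10.643678878893848 min [388.72025 219.1833 ] max [630.9393  345.10974]
(np.int64(160), np.int64(136)) [624. 291. 239.] (np.int64(162), np.int64(136)) [625. 287. 236.] (np.int64(159), np.int64(137)) [622. 293. 237.] (np.int64(161), np.int64(137)) [621. 288. 240.] (np.int64(163), np.int64(137)) [622. 284. 238.] (np.int64(165), np.int64(137)) [629. 289. 211.] (np.int
[... 11824 characters left out ...]
1), np.int64(294)) [625. 291. 157.] (np.int64(384), np.int64(294)) [620. 298. 159.] (np.int64(383), np.int64(295)) [624. 297. 158.] punch 1222 ((686.1798095703125, 79.39916229248047), (110.60209655761719, 86.33272552490234), 76.52339935302734) zmed 35.94330673081791 min [633.0489    17.799177] max [737.48254 140.16249]
tin 337 ((689.1823120117188, -41.65103530883789), (59.268856048583984, 57.12124252319336), 1.3556764125823975) zmed 18.63397279000389 min [659.624   -70.31399] max [718.8556   -12.901166]
jar 330 ((689.3696899414062, -124.24737548828125), (47.029747009277344, 47.734291076660156), 3.8507680892944336) zmed 68.69652663847918 min [ 665.6262  -148.63165] max [ 712.9993  -100.51469]
```

View pics/c1.png

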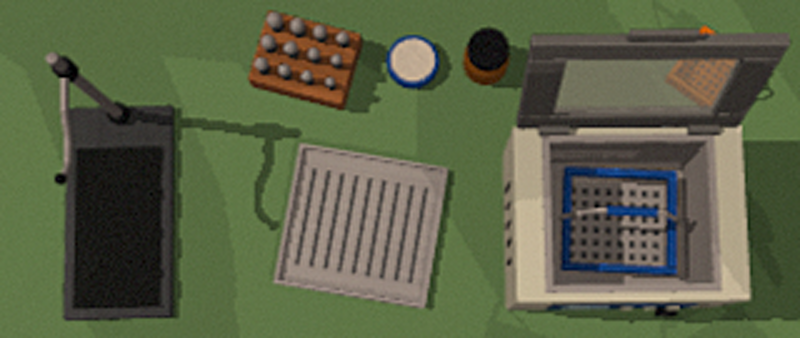

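The crop confirms the layout: the bar's blue grip is centred over the basket at crop (633,211), and the tray, plate and hook ball at (60,178) match the fitted rectangles. First I turn to the basket's yaw, then go above it.

```bash
cat > go.py <<'E'
# usage: go.py x y z [roll pitch yaw] : shift (mm, in tool axes now) and rotvec (deg) from measured pose
import sys
from h import *
s=r.sense();a=list(map(float,sys.argv[1:]))
R=Ro.from_euler('xyz',s['tcp_rot'],degrees=True);d=np.array(a[:3])-s['tool_pos']
print('t',round(s['time'],2),'pos',s['tool_pos'].round(1),'rpy',s['tcp_rot'].round(1),'F',s['ft_force'].round(1),'gap',round(s['finger_gap'],1),'gf',round(s['grip_force'],1),'q',s['joint_pos'].round(0))
print('shift now axes',R.inv().apply(d).round(1))
if len(a)>3:
    T=Ro.from_euler('xyz',a[3:],degrees=True);print('rotvec',(R.inv()*T).as_rotvec(degrees=True).round(2),'shift in target axes',T.inv().apply(d).round(1))
E
M="python3 -m handwheel"
$M '[[0,0,0,0,0,-7,0.085],[0,0,0,0,0,-7,0.085],[0,0,0,0,0,-7,0.085],[0,0,0,0,0,-7,0.085],[0,0,0,0,0,-7,0.085]]' 60
$M '[[0,0,0,0,0,-7,0.085],[0,0,0,0,0,-7,0.085],[0,0,0,0,0,-7,0.085],[0,0,0,0,0,-7,0.085],[0,0,0,0,0,-7,0.085],[0,0,0,0,0,-2,0.085]]'
$M '[[0.025,0.025,0,0,0,0,0.085],[0.025,0.025,0,0,0,0,0.085],[0.025,0.025,0,0,0,0,0.085],[0.025,0.025,0,0,0,0,0.085],[0.025,0.025,0,0,0,0,0.085],[0.025,0.025,0,0,0,0,0.085]]'
$M '[[0.025,0.025,0,0,0,0,0.085],[0.025,0.025,0,0,0,0,0.085],[0.025,0.025,0,0,0,0,0.085],[0.025,0.025,0,0,0,0,0.085],[0.025,0.025,0,0,0,0,0.085],[0.025,0.025,0,0,0,0,0.085],[0.018,0.025,0,0,0,0,0.085],[0,0,0,0,0,0,0.085]]'
python3 go.py 502.5 -265.5 148 180 0 88.5
```

```text
time: 0.52
tool_pos: [171.4, -574.7, 249.6]
tcp_rot: [-179.9, -0.0, 51.9]
ft_force: [0.6, -0.2, -0.3]
finger_gap: 85.2
grip_force: 0.0
time: 1.02
tool_pos: [171.4, -574.7, 249.7]
tcp_rot: [-180.0, -0.1, 89.0]
ft_force: [-0.2, 0.0, -0.8]
finger_gap: 84.5
grip_force: 0.0
time: 1.52
tool_pos: [325.9, -427.1, 249.8]
tcp_rot: [-180.0, -0.0, 88.6]
ft_force: [-0.3, -0.5, 0.4]
finger_gap: 84.7
grip_force: 0.0
time: 2.18
tool_pos: [507.4, -261.0, 249.7]
tcp_rot: [179.9, -0.1, 88.8]
ft_force: [1.1, -1.3, 0.3]
finger_gap: 84.8
grip_force: 0.0
t 2.18 pos [ 507.4 -261.   249.7] rpy [ 1.799e+02 -1.000e-01  8.880e+01] F [ 1.1 -1.3  0.3] gap 84.8 gf 0.0 q [-32.   3.  90.   0.  87. -31.]
shift now axes [ -4.8  -4.9 101.7]
rotvec [ 0.05 -0.11  0.35] shift in target axes [ -4.6  -4.8 101.7]
```

```bash
M="python3 -m handwheel"
$M '[[-0.005,-0.005,0.015,0,0,0,0.085],[0,0,0.015,0,0,0,0.085],[0,0,0.02,0,0,0,0.085],[0,0,0.02,0,0,0,0.085],[0,0,0.015,0,0,0,0.085],[0,0,0.015,0,0,0,0.085],[0,0,0,0,0,0,0.085]]'
$M '[[0,0,0,0,0,0,0],[0,0,0,0,0,0,0],[0,0,0,0,0,0,0],[0,0,0,0,0,0,0],[0,0,0,0,0,0,0],[0,0,0,0,0,0,0],[0,0,0,0,0,0,0]]' 60
python3 go.py 502.5 -265.5 250 180 0 88.5
```

```text
time: 2.77
tool_pos: [496.6, -268.6, 146.0]
tcp_rot: [-179.7, -0.2, 88.6]
ft_force: [-0.6, 0.0, -0.4]
finger_gap: 85.1
grip_force: 0.0
time: 3.35
tool_pos: [499.6, -270.1, 151.1]
tcp_rot: [179.9, 0.0, 88.6]
ft_force: [2.0, -0.5, 2.8]
finger_gap: 7.6
grip_force: 58.5
t 3.35 pos [ 499.6 -270.1  151.1] rpy [179.9   0.   88.6] F [ 2.  -0.5  2.8] gap 7.6 gf 58.5 q [-34.   6.  97.   0.  77. -32.]
shift now axes [  4.6   2.9 -98.9]
rotvec [0.1  0.04 0.11] shift in target axes [  4.7   2.7 -98.9]
```

```bash
M="python3 -m handwheel"
$M '[[0,0,-0.01,0,0,0,0],[0,0,-0.01,0,0,0,0],[0,0,-0.02,0,0,0,0],[0,0,-0.02,0,0,0,0],[0,0,-0.02,0,0,0,0],[0,0,-0.02,0,0,0,0],[0,0,-0.02,0,0,0,0],[0,0,-0.02,0,0,0,0]]'
$M '[[0,0,-0.01,0,0,0,0],[0,0,0,0,0,0,0],[0,0,0,0,0,0,0]]'
python3 go.py 500.7 12.8 298 180 0 90
python3 - <<'E'
from h import *
p,d,W=shot('scene');c=p[100:300,200:420];cv2.imwrite('pics/s1.png',cv2.resize(c,(660,600)))
E
```

```text
time: 4.02
tool_pos: [498.8, -269.8, 292.2]
tcp_rot: [180.0, 0.0, 88.6]
ft_force: [0.7, 0.0, -1.8]
finger_gap: 7.6
grip_force: 58.6
time: 4.27
tool_pos: [499.2, -270.0, 300.7]
tcp_rot: [180.0, 0.0, 88.6]
ft_force: [0.4, -1.2, -3.0]
finger_gap: 7.9
grip_force: 58.7
t 4.27 pos [ 499.2 -270.   300.7] rpy [180.    0.   88.6] F [ 0.4 -1.2 -3. ] gap 7.9 gf 58.7 q [-34.   1.  86.  -0.  92. -32.]
shift now axes [282.7  -5.4   2.5]
rotvec [ 0.05  0.03 -1.4 ] shift in target axes [282.8   1.5   2.7]
```

View pics/s1.png

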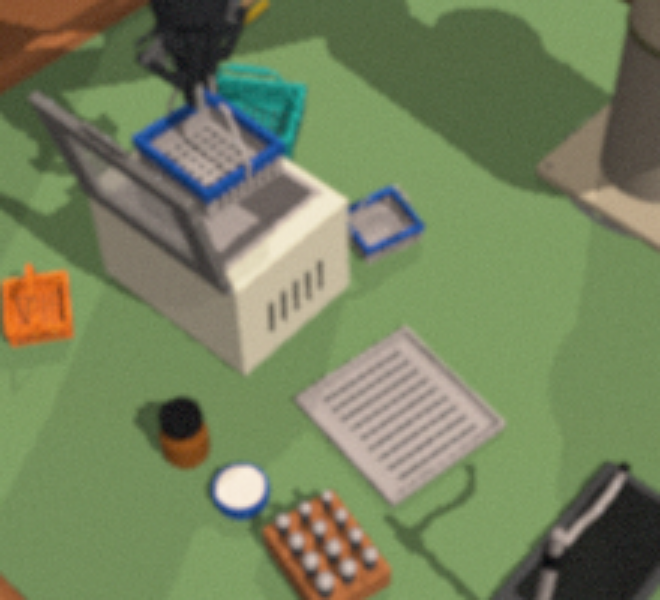

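The picture shows the basket clear of the tank, level and held by its bar (basket at about (210,145)). I carry it to the tray.

```bash
M="python3 -m handwheel"
$M '[[0.01,0,0,0,0,0,0],[0.02,0,0,0,0,0,0],[0.025,-0.001,0,0,0,0,0],[0.025,-0.001,0,0,0,0,0],[0.025,-0.001,0,0,0,0,0],[0.025,-0.001,0,0,0,0,0],[0.025,-0.001,0,0,0,0,0],[0.025,0,0,0,0,0,0]]'
$M '[[0.025,0,0,0,0,0,0],[0.025,0,0,0,0,0,0],[0.025,0,0,0,0,0,0],[0.015,0,0,0,0,0,0],[0.009,0,0,0,0,0,0],[0,0,0,0,0,0,0]]'
$M '[[0,0,0.015,0,0,0,0],[0,0,0.025,0,0,0,0],[0,0,0.025,0,0,0,0],[0,0,0.025,0,0,0,0],[0,0,0.025,0,0,0,0],[0,0,0.025,0,0,0,0],[0,0,0.015,0,0,0,0],[0,0,0.01,0,0,0,0]]'
$M '[[0,0,0.005,0,0,0,0],[0,0,0,0,0,0,0],[0,0,0,0,0,0,0],[0,0,0,0,0,0,0]]'
python3 go.py 501 9 110
```

```text
time: 4.98
tool_pos: [497.3, -87.8, 298.6]
tcp_rot: [-179.8, -0.1, 88.6]
ft_force: [0.0, 0.0, -2.1]
finger_gap: 8.1
grip_force: 58.6
time: 5.48
tool_pos: [500.1, 11.2, 299.1]
tcp_rot: [-179.9, -0.0, 88.7]
ft_force: [0.1, -0.5, -2.9]
finger_gap: 7.8
grip_force: 58.6
time: 6.15
tool_pos: [498.9, 8.3, 132.1]
tcp_rot: [-179.7, 0.0, 88.5]
ft_force: [0.4, -0.2, -2.4]
finger_gap: 7.9
grip_force: 58.6
time: 6.48
tool_pos: [501.8, 8.9, 131.7]
tcp_rot: [179.9, 0.0, 88.6]
ft_force: [-0.0, 0.4, -1.5]
finger_gap: 8.0
grip_force: 58.6
t 6.48 pos [501.8   8.9 131.7] rpy [179.9   0.   88.6] F [-0.   0.4 -1.5] gap 8.0 gf 58.6 q [ -5.  -3. 108.  -0.  74.  -3.]
shift now axes [ 0.1 -0.9 21.7]
```

```bash
M="python3 -m handwheel"
$M '[[0,0,0.005,0,0,0,0],[0,0,0.005,0,0,0,0],[0,0,0.004,0,0,0,0],[0,0,0.002,0,0,0,0],[0,0,0,0,0,0,0],[0,0,0,0,0,0,0]]'
$M '[[0,0,0.002,0,0,0,0],[0,0,0,0,0,0,0],[0,0,0,0,0,0,0]]'
$M '[[0,0,0.002,0,0,0,0],[0,0,0,0,0,0,0],[0,0,0,0,0,0,0]]'
```

```text
time: 6.98
tool_pos: [500.6, 9.2, 114.0]
tcp_rot: [-180.0, -0.0, 88.6]
ft_force: [-0.0, 0.5, -1.6]
finger_gap: 7.8
grip_force: 58.7
time: 7.23
tool_pos: [500.8, 9.2, 112.3]
tcp_rot: [-180.0, -0.0, 88.6]
ft_force: [-0.5, -0.1, -2.5]
finger_gap: 8.1
grip_force: 58.7
time: 7.48
tool_pos: [501.6, 9.0, 111.0]
tcp_rot: [179.9, 0.0, 88.6]
ft_force: [2.7, -1.2, 1.2]
finger_gap: 7.6
grip_force: 59.0
```

```bash
M="python3 -m handwheel"
$M '[[0,0,0,0,0,0,0.02],[0,0,0,0,0,0,0.04],[0,0,0,0,0,0,0.06],[0,0,0,0,0,0,0.06],[0,0,0,0,0,0,0.06],[0,0,-0.01,0,0,0,0.06],[0,0,-0.02,0,0,0,0.06],[0,0,-0.03,0,0,0,0.06]]'
$M '[[0,0,-0.04,0,0,0,0],[0,0,-0.04,0,0,0,0],[0,0,-0.04,0,0,0,0],[0,0,-0.04,0,0,0,0],[0,0,-0.04,0,0,0,0],[0,0,-0.02,0,0,0,0],[0,0,0,0,0,0,0],[0,0,0,0,0,0,0]]'
python3 go.py 662 -260 350 180 0 90
python3 - <<'E'
from h import *
p,d,W=shot('scene');c=p[100:300,250:470];cv2.imwrite('pics/s2.png',cv2.resize(c,(660,600)))
hs=cv2.cvtColor(p,cv2.COLOR_BGR2HSV);v,u=np.mgrid[0:400,0:640]
m=(hs[...,0]>100)&(hs[...,0]<130)&(hs[...,1]>90)&(W[...,1]>-80)&(W[...,1]<130)&(abs(W[...,0]-500)<90)
for lo,hi in((35,60),(95,125)):
    k=m&(W[...,2]>lo)&(W[...,2]<hi);print(lo,k.sum(),cv2.minAreaRect(W[k][:,:2].astype(np.float32)),np.median(W[k],0))
E
```

```text
time: 8.15
tool_pos: [498.7, 9.3, 168.7]
tcp_rot: [-179.7, -0.0, 88.6]
ft_force: [0.3, 0.1, 0.3]
finger_gap: 60.0
grip_force: 0.0
time: 8.82
tool_pos: [501.3, 9.1, 392.7]
tcp_rot: [179.8, 0.0, 88.6]
ft_force: [0.3, -0.6, -1.3]
finger_gap: -0.0
grip_force: 0.0
t 8.82 pos [501.3   9.1 392.7] rpy [179.8   0.   88.6] F [ 0.3 -0.6 -1.3] gap -0.0 gf 0.0 q [ -5.  -9.  87.   0. 102.  -3.]
shift now axes [-265.1  167.    43.5]
rotvec [ 0.23  0.01 -1.4 ] shift in target axes [-269.1  160.7   42.7]
35 346 ((504.4112548828125, 17.06769561767578), (123.41024017333984, 112.92054748535156), 87.39822387695312) [513.06581017  20.09521341  43.70499732]
95 40 ((503.1086120605469, 15.361247062683105), (11.157347679138184, 51.626956939697266), 3.03088116645813) [504.58512951  16.49160631 111.32769308]
```

View pics/s2.png

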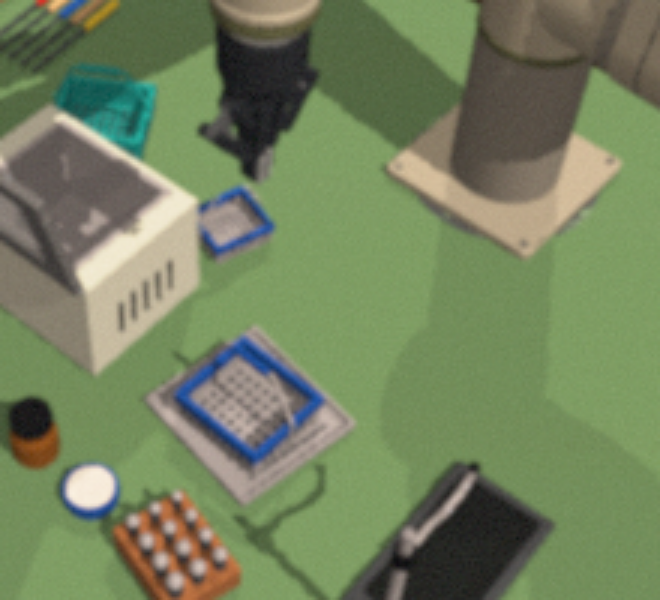

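The basket stands level in the tray, at crop (250,400), about (503,15) mm. Next is the lid: I go over and behind it.

```bash
M="python3 -m handwheel"
$M '[[-0.012,0.008,0,0,0,0,0],[-0.025,0.016,0,0,0,0,0],[-0.025,0.016,0,0,0,0,0],[-0.025,0.016,0,0,0,0,0],[-0.025,0.016,0,0,0,0,0],[-0.025,0.016,0,0,0,0,0],[-0.025,0.016,0,0,0,0,0],[-0.025,0.016,0,0,0,0,0]]'
$M '[[-0.025,0.016,0,0,0,0,0],[-0.025,0.016,0,0,0,0,0],[-0.025,0.016,0,0,0,0,0],[-0.003,0.007,0,0,0,0,0],[0,0,0,0,0,0,0],[0,0,0,0,0,0,0]]'
python3 go.py 668 -260 319 180 0 88.6
python3 - <<'E'
from h import *
p,d,W=shot('top');v,u=np.mgrid[0:400,0:640]
m=(u>340)&(u<470)&(v<175)&(v>110)&(W[...,0]<650)&(W[...,0]>570)&(W[...,2]>170)&(W[...,2]<345)&(abs(W[...,1]+260)>45)&(abs(W[...,1]+260)<105)
q=W[m];print(len(q),np.polyfit(q[:,2]-156,q[:,0],1), q[:,2].max())
E
```

```text
time: 9.53
tool_pos: [616.3, -182.8, 387.7]
tcp_rot: [-179.8, -0.1, 88.6]
ft_force: [0.2, -0.3, -0.2]
finger_gap: 0.3
grip_force: 0.0
time: 10.03
tool_pos: [668.9, -260.6, 387.4]
tcp_rot: [-179.8, -0.1, 88.6]
ft_force: [-0.5, -0.1, -0.3]
finger_gap: -0.6
grip_force: 0.0
t 10.03 pos [ 668.9 -260.6  387.4] rpy [-1.798e+02 -1.000e-01  8.860e+01] F [-0.5 -0.1 -0.3] gap -0.6 gf 0.0 q [-25.  27.  48.   0. 105. -24.]
shift now axes [ 0.5 -0.7 68.4]
rotvec [-0.22 -0.1  -0.03] shift in target axes [ 0.6 -0.9 68.4]
258 [3.06666866e-01 5.76916625e+02] 324.2092139302028
```

```bash
M="python3 -m handwheel"
$M '[[0,0.01,0,0,0,0,0],[0,0,0.015,0,0,0,0],[0,0,0.02,0,0,0,0],[0,0,0.02,0,0,0,0],[0,0,0.01,0,0,0,0],[0,0,0,0,0,0,0]]'
$M '[[0,-0.008,0,0,0,0,0],[0,-0.008,0,0,0,0,0],[0,-0.008,0,0,0,0,0],[0,-0.01,0,0,0,0,0],[0,-0.01,0,0,0,0,0],[0,-0.01,0,0,0,0,0],[0,-0.01,0,0,0,0,0]]'
python3 go.py 585 -260 325
```

```text
time: 10.58
tool_pos: [677.9, -258.9, 321.8]
tcp_rot: [-179.7, -0.1, 88.7]
ft_force: [-0.9, -0.0, -0.8]
finger_gap: -0.2
grip_force: 0.0
time: 11.17
tool_pos: [615.5, -258.5, 328.1]
tcp_rot: [179.8, 0.1, 88.6]
ft_force: [2.1, 0.0, 1.4]
finger_gap: 0.1
grip_force: 0.9
t 11.17 pos [ 615.5 -258.5  328.1] rpy [1.798e+02 1.000e-01 8.860e+01] F [2.1 0.  1.4] gap 0.1 gf 0.9 q [-27.  17.  66.   0.  96. -26.]
shift now axes [ -2.2 -30.5   3. ]
```

```bash
M="python3 -m handwheel"
$M '[[0,-0.015,0.001,0,0,0,0],[0,-0.015,0.002,0,0,0,0],[0,-0.013,0.002,0,0,0,0],[0,-0.013,0.003,0,0,0,0],[0,-0.012,0.004,0,0,0,0],[0,-0.012,0.005,0,0,0,0],[0,-0.012,0.006,0,0,0,0],[0,-0.011,0.007,0,0,0,0]]'
$M '[[0,-0.010,0.008,0,0,0,0],[0,-0.010,0.009,0,0,0,0],[0,-0.006,0.007,0,0,0,0],[0,-0.006,0.007,0,0,0,0],[0,-0.005,0.006,0,0,0,0]]'
python3 go.py 462 -262 238.5
python3 - <<'E'
from h import *
p,d,W=shot('scene');cv2.imwrite('pics/s3.png',cv2.resize(p[100:260,180:360],(675,600)))
E
```

```text
time: 11.83
tool_pos: [512.4, -256.3, 298.0]
tcp_rot: [179.8, 0.1, 88.6]
ft_force: [0.8, -1.1, 2.7]
finger_gap: -0.1
grip_force: 0.7
time: 12.25
tool_pos: [475.3, -255.3, 258.8]
tcp_rot: [179.9, 0.0, 88.6]
ft_force: [1.2, -0.7, -0.1]
finger_gap: -0.2
grip_force: 0.6
t 12.25 pos [ 475.3 -255.3  258.8] rpy [179.9   0.   88.6] F [ 1.2 -0.7 -0.1] gap -0.2 gf 0.6 q [-34.  -2.  94.   0.  88. -32.]
shift now axes [ -7.  -13.2  20.3]
```

View pics/s3.png

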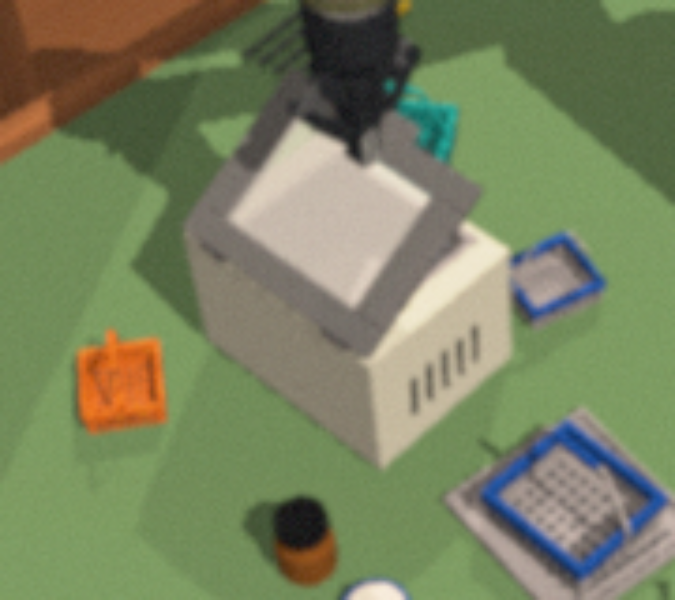

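The lid stands at about 30° with the fingertips on its window near (365,150). I lower it slowly.

```bash
M="python3 -m handwheel"
$M '[[0,-0.004,0.006,0,0,0,0],[0,-0.003,0.006,0,0,0,0],[0,-0.003,0.006,0,0,0,0],[0,-0.003,0.006,0,0,0,0],[0,-0.002,0.006,0,0,0,0],[0,-0.002,0.006,0,0,0,0],[0,-0.002,0.006,0,0,0,0],[0,-0.002,0.006,0,0,0,0]]'
$M '[[0,-0.001,0.004,0,0,0,0],[0,-0.001,0.003,0,0,0,0],[0,0,0.003,0,0,0,0],[0,0,0.003,0,0,0,0],[0,0,0.002,0,0,0,0],[0,0,0.002,0,0,0,0],[0,0,0.002,0,0,0,0],[0,0,0,0,0,0,0]]'
$M '[[0,0,0.001,0,0,0,0],[0,0,0.001,0,0,0,0],[0,0,0.001,0,0,0,0],[0,0,0.001,0,0,0,0],[0,0,0,0,0,0,0]]'
python3 go.py 449 -262 188
```

```text
time: 12.97
tool_pos: [454.2, -254.8, 209.6]
tcp_rot: [-180.0, -0.0, 88.6]
ft_force: [0.7, -0.3, 0.1]
finger_gap: -0.2
grip_force: 0.4
time: 13.63
tool_pos: [452.3, -254.7, 190.9]
tcp_rot: [-180.0, -0.0, 88.6]
ft_force: [0.3, -0.9, 0.1]
finger_gap: -0.1
grip_force: 0.0
time: 14.05
tool_pos: [452.3, -254.7, 187.1]
tcp_rot: [-180.0, -0.0, 88.6]
ft_force: [0.2, 0.2, 0.3]
finger_gap: 0.1
grip_force: 0.0
t 14.05 pos [ 452.3 -254.7  187.1] rpy [-180.    -0.    88.6] F [0.2 0.2 0.3] gap 0.1 gf 0.0 q [-35.  -3. 103.  -0.  80. -34.]
shift now axes [-7.4 -3.2 -0.9]
```

```bash
M="python3 -m handwheel"
cat > lid.py <<'E'
from h import *
p,d,W=shot('scene');H=cv2.cvtColor(p,cv2.COLOR_BGR2HSV)
X,Y,Z=W[...,0],W[...,1],W[...,2]
m=(X>420)&(X<580)&(abs(Y+264)>80)&(abs(Y+264)<110)&(Z>100)&(Z<230)
for s in(-1,1):
    k=m&((Y+264)*s>0);q=W[k];print(len(q),'z at fit', np.polyfit(q[:,0]-500,q[:,2],1) if len(q)>10 else '')
E
python3 lid.py
$M '[[0,0,0.001,0,0,0,0],[0,0,0.001,0,0,0,0],[0,0,0.001,0,0,0,0],[0,0,0,0,0,0,0]]'
$M '[[0,0,0.001,0,0,0,0],[0,0,0.001,0,0,0,0],[0,0,0.001,0,0,0,0],[0,0,0,0,0,0,0]]'
```

```text
264 z at fit [-1.15691194e-02  1.70069831e+02]
354 z at fit [-2.45206514e-02  1.70242033e+02]
time: 14.43
tool_pos: [452.4, -254.8, 185.0]
tcp_rot: [180.0, 0.0, 88.6]
ft_force: [-2.3, 0.8, 6.7]
finger_gap: 0.4
grip_force: 3.1
time: 14.77
tool_pos: [452.6, -254.9, 184.7]
tcp_rot: [179.9, 0.0, 88.6]
ft_force: [-12.1, 7.8, 26.1]
finger_gap: -0.0
grip_force: 12.9
```

Force builds with no more travel and the lid's top is level at about 170 mm, so the lid is closed. I lift off, back toward the tray, and measure the basket.

```bash
M="python3 -m handwheel"
$M '[[0,0,-0.01,0,0,0,0],[0,0,-0.02,0,0,0,0],[0,0,-0.03,0,0,0,0],[0,0,-0.03,0,0,0,0],[0,0,-0.03,0,0,0,0],[0,0,-0.02,0,0,0,0],[0,0,0,0,0,0,0],[0,0,0,0,0,0,0]]'
python3 lid.py
cat > bk.py <<'E'
from h import *
from scipy.optimize import least_squares
for n in('top','scene'):
    p,d,W=shot(n);hs=cv2.cvtColor(p,cv2.COLOR_BGR2HSV)
    m=(hs[...,0]>100)&(hs[...,0]<130)&(hs[...,1]>90)&(W[...,1]>-80)&(W[...,1]<130)&(abs(W[...,0]-500)<90)
    for lo,hi in((36,50),(95,125)):
        k=m&(W[...,2]>lo)&(W[...,2]<hi)
        if k.sum()>10:print(n,lo,k.sum(),cv2.minAreaRect(W[k][:,:2].astype(np.float32)),np.median(W[k],0),'min',W[k].min(0),'max',W[k].max(0))
E
python3 bk.py; python3 go.py 451 85 300
```

```text
time: 15.43
tool_pos: [453.1, -255.1, 322.9]
tcp_rot: [179.8, 0.1, 88.6]
ft_force: [-0.3, 0.3, -1.5]
finger_gap: -0.3
grip_force: 0.0
272 z at fit [-4.05570592e-03  1.69140236e+02]
354 z at fit [-9.53373748e-03  1.69063222e+02]
top 36 422 ((503.6446533203125, 13.220645904541016), (118.5965347290039, 109.13360595703125), 88.96089935302734) [497.89810416  16.17265673  44.79498704] min [448.40279807 -46.20665703  36.33778374] max [559.25361077  72.71400624  49.96073354]
top 95 67 ((503.97894287109375, 13.510910034179688), (48.81540298461914, 8.977970123291016), 87.33904266357422) [503.21459318  12.18206367 112.32530472] min [498.52790844 -10.92679461 105.54687873] max [509.03087217  37.94223966 116.85353237]
scene 36 337 ((503.4600830078125, 17.0673828125), (123.73661041259766, 114.1505355834961), 89.42092895507812) [513.37819423  19.48265463  43.7369252 ] min [446.6623031 -45.281095   36.0934421] max [560.75483408  79.04941368  49.93223739]
scene 95 41 ((503.6709289550781, 15.965513229370117), (50.92344284057617, 10.24938678741455), 87.60176086425781) [504.41694817  17.10439839 111.5657552 ] min [498.58880902  -9.58115327 106.73771767] max [509.46601011  41.5239216  117.45816809]
t 15.58 pos [ 451.9 -254.4  319.6] rpy [-1.799e+02 -1.000e-01  8.860e+01] F [ 0.3  0.3 -1.2] gap -0.5 gf 0.0 q [-35.  -6.  92.   0.  94. -34.]
shift now axes [339.2  -9.1  20.1]
```

```bash
M="python3 -m handwheel"
$M '[[0.012,0,0,0,0,0,0.035],[0.025,-0.001,0,0,0,0,0.035],[0.028,-0.001,0,0,0,0,0.035],[0.028,-0.001,0,0,0,0,0.035],[0.028,-0.001,0,0,0,0,0.035],[0.028,-0.001,0,0,0,0,0.035],[0.028,-0.001,0,0,0,0,0.035],[0.028,-0.001,0,0,0,0,0.035]]'
$M '[[0.028,-0.001,0,0,0,0,0.035],[0.028,-0.001,0,0,0,0,0.035],[0.028,-0.001,0,0,0,0,0.035],[0.028,-0.001,0,0,0,0,0.035],[0.028,0,0,0,0,0,0.035],[0.02,0,0,0,0,0,0.035],[0.008,0,0,0,0,0,0.035],[0,0,0,0,0,0,0.035]]'
$M '[[0,0,0,0,-6,0,0.035],[0,0,0,0,-6.5,0,0.035],[0,0,0,0,-6.5,0,0.035],[0,0,0,0,-6.5,0,0.035],[0,0,0,0,-6.5,0,0.035],[0,0,0,0,-6,0,0.035],[0,0,0,0,0,0,0.035],[0,0,0,0,0,0,0.035]]'
python3 go.py 450.5 107 126
```

```text
time: 16.25
tool_pos: [449.4, -47.6, 320.1]
tcp_rot: [-179.9, -0.0, 88.6]
ft_force: [-0.1, -0.4, -0.2]
finger_gap: 35.0
grip_force: 0.0
time: 16.92
tool_pos: [449.6, 120.2, 320.3]
tcp_rot: [-179.9, -0.0, 88.8]
ft_force: [-0.6, -1.0, -0.1]
finger_gap: 35.0
grip_force: 0.0
time: 17.58
tool_pos: [450.0, 118.5, 319.5]
tcp_rot: [-179.7, 38.0, 88.9]
ft_force: [-0.9, 0.1, 0.3]
finger_gap: 34.8
grip_force: 0.0
t 17.58 pos [450.  118.5 319.5] rpy [-179.7   38.    88.9] F [-0.9  0.1  0.3] gap 34.8 gf 0.0 q [ 31.   2.  92. -33. 106.  28.]
shift now axes [110.1   1.6 159.5]
```

```bash
M="python3 -m handwheel"
$M '[[0.01,0,0.014,0,0,0,0.035],[0.016,0,0.023,0,0,0,0.035],[0.016,0,0.023,0,0,0,0.035],[0.016,0,0.023,0,0,0,0.035],[0.016,0,0.023,0,0,0,0.035],[0.016,0.001,0.023,0,0,0,0.035],[0.013,0.001,0.019,0,0,0,0.035],[0.007,0,0.012,0,0,0,0.035]]'
$M '[[0,0,0,0,0,0,0.035],[0,0,0,0,0,0,0.035]]'
python3 go.py 450.5 39 39
python3 - <<'E'
from h import *
p,d,W=shot('top');cv2.imwrite('pics/t2.png',cv2.resize(p[130:270,215:375],(685,600)))
E
```

```text
time: 18.25
tool_pos: [451.7, 105.0, 125.8]
tcp_rot: [-179.9, 37.8, 88.5]
ft_force: [-0.1, -0.5, -0.2]
finger_gap: 35.2
grip_force: 0.0
time: 18.42
tool_pos: [452.4, 105.8, 128.3]
tcp_rot: [180.0, 37.9, 88.5]
ft_force: [0.6, 0.2, 0.9]
finger_gap: 34.9
grip_force: 0.0
t 18.42 pos [452.4 105.8 128.3] rpy [180.   37.9  88.5] F [0.6 0.2 0.9] gap 34.9 gf 0.0 q [ 30.  11. 102. -32.  88.  38.]
shift now axes [  2.2  -0.2 111.5]
```

View pics/t2.png

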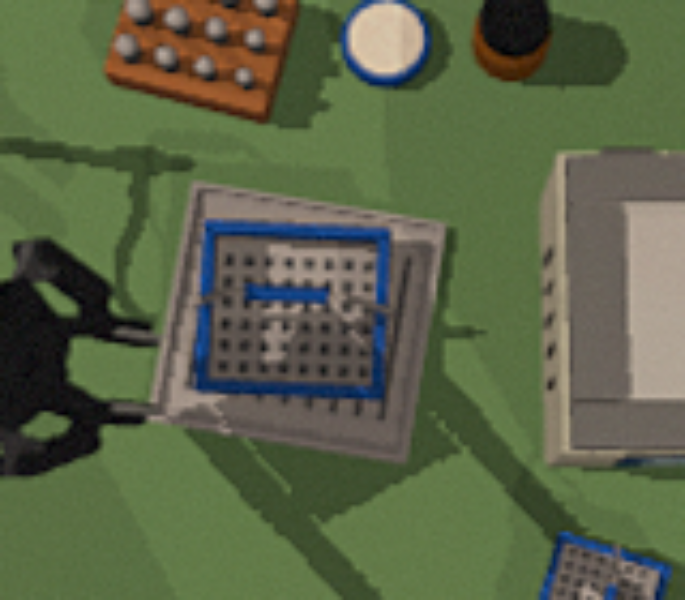

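The fingers straddle the front rim line, with tips at rows 330 and 412 and the rim at row 388 (including some parallax). I go in along the tool axis with 2 mm of bias away from the handle.

```bash
M="python3 -m handwheel"
$M '[[0.002,-0.002,0.01,0,0,0,0.035],[0,0,0.02,0,0,0,0.035],[0,0,0.02,0,0,0,0.035],[0,0,0.02,0,0,0,0.035],[0,0,0.015,0,0,0,0.035],[0,0,0.01,0,0,0,0.035],[0,0,0,0,0,0,0.035],[0,0,0,0,0,0,0.035]]'
$M '[[0,0,0.006,0,0,0,0.035],[0,0,0.006,0,0,0,0.035],[0,0,0.003,0,0,0,0.035],[0,0,0,0,0,0,0.035],[0,0,0,0,0,0,0.035]]'
python3 go.py 450.5 39 39
python3 bk.py
python3 - <<'E'
from h import *
p,d,W=shot('scene');cv2.imwrite('pics/s4.png',cv2.resize(p[190:290,280:390],(660,600),interpolation=cv2.INTER_CUBIC))
E
```

```text
time: 19.13
tool_pos: [449.1, 49.8, 51.9]
tcp_rot: [180.0, 38.0, 88.5]
ft_force: [-0.5, -0.8, 0.7]
finger_gap: 35.2
grip_force: 0.0
time: 19.55
tool_pos: [448.5, 40.4, 39.5]
tcp_rot: [-180.0, 38.0, 88.6]
ft_force: [-0.2, -0.1, 0.1]
finger_gap: 35.2
grip_force: 0.0
t 19.55 pos [448.5  40.4  39.5] rpy [-180.    38.    88.6] F [-0.2 -0.1  0.1] gap 35.2 gf 0.0 q [ 24.  15. 109. -35.  77.  40.]
shift now axes [-0.7  2.1  1.2]
top 36 374 ((489.227294921875, 12.1778564453125), (119.69401550292969, 141.1174774169922), 87.24602508544922) [519.62748856   1.10405492  45.06058545] min [419.79345273 -48.59143979  36.06429146] max [562.26881414  72.45446309  49.74670494]
top 95 77 ((475.75640869140625, 61.55259704589844), (68.20699310302734, 148.91583251953125), 45.92008590698242) [503.6789338   17.27023059 111.99481199] min [411.31378545 -13.38723084  97.30199955] max [511.26824207 102.03817578 124.4611168 ]
scene 36 290 ((506.1058654785156, 14.858509063720703), (122.6324691772461, 111.66351318359375), 87.33378601074219) [ 5.30363106e+02 -2.71449343e-02  4.39445078e+01] min [448.58201214 -46.55218792  36.09408209] max [563.87318091  77.14149574  49.89155231]
scene 95 46 ((507.15411376953125, 43.29906463623047), (105.83226776123047, 10.84200668334961), 85.8619155883789) [506.76941097  15.43417482 111.43886069] min [500.87085018  -9.30079308  95.58771803] max [516.37940518  95.68607397 118.58988346]
```

View pics/s4.png

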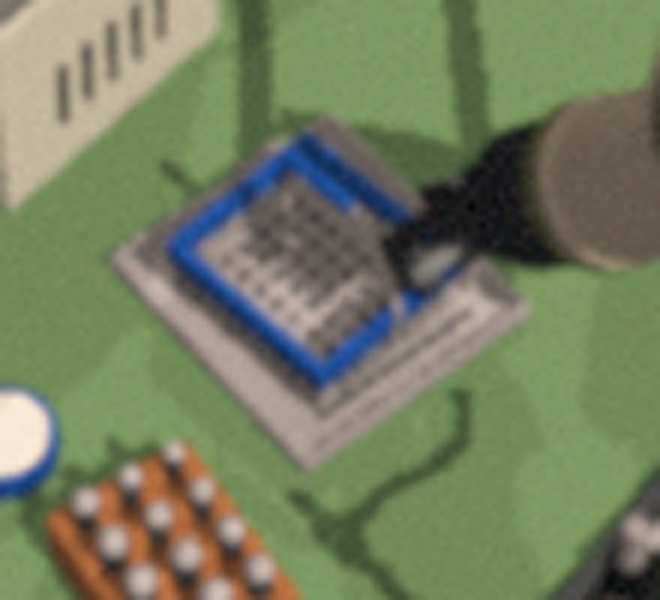

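The basket still stands in the tray, with the fingers straddling the front rim around crop (420,270). I close.

```bash
M="python3 -m handwheel"
$M '[[0,0,0,0,0,0,0.025],[0,0,0,0,0,0,0.018],[0,0,0,0,0,0,0.012],[0,0,0,0,0,0,0.006],[0,0,0,0,0,0,0],[0,0,0,0,0,0,0],[0,0,0,0,0,0,0],[0,0,0,0,0,0,0]]' 80
python3 go.py 450.5 39 39
$M '[[0.0012,0,-0.0016,0,0,0,0],[-0.006,0,-0.008,0,0,0,0],[-0.0062,0,-0.0079,0,0,0,0],[-0.0062,0,-0.0079,0,0,0,0],[0,0,0,0,0,0,0],[0,0,0,0,0,0,0],[0,0,0,0,0,0,0]]'
python3 bk.py
```

```text
time: 20.37
tool_pos: [449.1, 40.7, 40.0]
tcp_rot: [179.9, 38.0, 88.6]
ft_force: [3.3, 2.3, 4.7]
finger_gap: 6.6
grip_force: 78.7
t 20.37 pos [449.1  40.7  40. ] rpy [179.9  38.   88.6] F [3.3 2.3 4.7] gap 6.6 gf 78.7 q [ 24.  15. 109. -35.  77.  40.]
shift now axes [-0.7  1.4  1.8]
time: 20.95
tool_pos: [448.5, 42.6, 70.2]
tcp_rot: [180.0, 38.0, 88.6]
ft_force: [-0.5, 0.2, -2.1]
finger_gap: 6.5
grip_force: 78.4
top 95 21 ((458.2696228027344, 60.17527389526367), (30.028945922851562, 93.80282592773438), 87.1324462890625) [442.77810811  62.31750557 116.62526432] min [412.17803883  46.47669314  96.70832011] max [505.59278796  77.51729485 124.68795438]
```

```bash
M="python3 -m handwheel"
$M '[[-0.0095,-0.005,-0.0122,0,0,0,0],[-0.0095,-0.008,-0.0122,0,0,0,0],[-0.0095,-0.008,-0.0122,0,0,0,0],[-0.0095,-0.008,-0.0122,0,0,0,0],[-0.0095,-0.008,-0.0122,0,0,0,0],[-0.0095,-0.008,-0.0122,0,0,0,0],[0,0,0,0,0,0,0]]'
$M '[[0.009,0,-0.007,0,0,0,0],[0.016,0,-0.0125,0,0,0,0],[0.016,0,-0.0125,0,0,0,0],[0.016,0,-0.0125,0,0,0,0],[0.016,0,-0.0125,0,0,0,0],[0.016,0,-0.0125,0,0,0,0],[0.016,0,-0.0125,0,0,0,0],[0.016,0,-0.0125,0,0,0,0]]'
$M '[[0.016,0,-0.0125,0,0,0,0],[0.016,0,-0.0125,0,0,0,0],[0.016,0,-0.0125,0,0,0,0],[0.016,0,-0.0125,0,0,0,0],[0.016,0,-0.0125,0,0,0,0],[0.010,0,-0.008,0,0,0,0],[0,0,0,0,0,0,0],[0,0,0,0,0,0,0]]'
$M '[[0,0,0,-1.5,0,-1.9,0],[0,0,0,-1.5,0,-1.9,0],[0,0,0,0,0,0,0],[0,0,0,0,0,0,0]]'
python3 go.py 404 310 165
cat > bk2.py <<'E'
import sys
from h import *
x0,x1=float(sys.argv[1]),float(sys.argv[2])
for n in('top','scene'):
    p,d,W=shot(n,f'{n}_{sys.argv[3]}.png');hs=cv2.cvtColor(p,cv2.COLOR_BGR2HSV)
    m=(hs[...,0]>100)&(hs[...,0]<130)&(hs[...,1]>90)&(W[...,1]>190)&(W[...,1]<370)&(W[...,0]>x0)&(W[...,0]<x1)
    Z=W[...,2];print(n,np.histogram(Z[m],bins=np.arange(60,270,8)))
    k=m&(Z>float(sys.argv[4]));q=W[k]
    if k.sum()>5:print('bar',k.sum(),cv2.minAreaRect(q[:,:2].astype(np.float32)),np.median(q,0))
    k=m&(Z<=float(sys.argv[4]))&(Z>70);q=W[k]
    if len(q)>20:
        A=np.c_[q[:,:2]-q[:,:2].mean(0),np.ones(len(q))];print('rim',len(q),cv2.minAreaRect(q[:,:2].astype(np.float32)),np.linalg.lstsq(A,q[:,2],rcond=None)[0])
E
python3 bk2.py 370 560 a 205
```

```text
time: 21.63
tool_pos: [403.8, 44.3, 165.2]
tcp_rot: [179.8, 37.9, 88.5]
ft_force: [0.7, 0.5, -2.0]
finger_gap: 6.7
grip_force: 78.4
time: 22.3
tool_pos: [407.0, 198.6, 161.0]
tcp_rot: [-179.9, 38.1, 88.7]
ft_force: [0.4, -0.8, -1.1]
finger_gap: 6.4
grip_force: 78.4
time: 22.97
tool_pos: [409.8, 312.1, 161.1]
tcp_rot: [-179.9, 38.1, 88.7]
ft_force: [-0.8, -0.8, -1.9]
finger_gap: 6.8
grip_force: 78.5
time: 23.3
tool_pos: [409.7, 310.9, 162.4]
tcp_rot: [-180.0, 38.1, 93.4]
ft_force: [0.1, -0.1, -3.7]
finger_gap: 6.4
grip_force: 78.4
t 23.3 pos [409.7 310.9 162.4] rpy [-180.    38.1   93.4] F [ 0.1 -0.1 -3.7] gap 6.4 gf 78.4 q [ 48.  23.  84. -26. 101.  47.]
shift now axes [-2.1 -5.8 -1.7]
top (array([  0,   0,   0,   0,   0,   0,   0,   0,  21,   3,   0,  20, 131,
       430,   7,   4,   7,   5,   6,   8,   4,  81,  20,   1,   1,   1]), array([ 60,  68,  76,  84,  92, 100, 108, 116, 124, 132, 140, 148, 156,
       164, 172, 180, 188, 196, 204, 212, 220, 228, 236, 244, 252, 260,
       268]))
bar 135 ((436.6024475097656, 317.9293212890625), (55.02896499633789, 162.39102172851562), 44.552154541015625) [460.48349333 297.56097166 234.05895026]
rim 628 ((445.3387756347656, 286.276611328125), (142.6285858154297, 124.03263854980469), 4.161531448364258) [-3.12971064e-02  3.25321832e-02  1.64718458e+02]
scene (array([  0,   0,   0,   0,   0,   0,   0,   0,  17,   1,   1,  15,  79,
       245,   1,   1,   2,   1,   0,   1,   2,  51,  15,   0,   0,   0]), array([ 60,  68,  76,  84,  92, 100, 108, 116, 124, 132, 140, 148, 156,
       164, 172, 180, 188, 196, 204, 212, 220, 228, 236, 244, 252, 260,
       268]))
bar 71 ((450.0403747558594, 328.022216796875), (59.2248420715332, 117.86792755126953), 39.13386917114258) [464.35447363 291.50474223 234.0842504 ]
rim 363 ((463.03863525390625, 290.0180969238281), (112.97450256347656, 122.17268371582031), 3.197112560272217) [ 1.13777899e-02 -3.71369161e-02  1.63743459e+02]
```

```bash
cat > bar.py <<'E'
import sys
from h import *
zlo,zhi=map(float,sys.argv[1:3])
for n in('top','scene'):
    p,d,W=shot(n,f'{n}_{sys.argv[3]}.png');hs=cv2.cvtColor(p,cv2.COLOR_BGR2HSV);Z=W[...,2]
    m=(hs[...,0]>100)&(hs[...,0]<130)&(hs[...,1]>110)&(hs[...,2]>60)&(W[...,1]>230)&(W[...,1]<345)&(W[...,0]>400)&(Z>zlo)&(Z<zhi)
    N,L,st,_=cv2.connectedComponentsWithStats(m.astype(np.uint8),connectivity=8);k=1+st[1:,4].argmax();q=W[L==k]
    print(n,len(q),cv2.minAreaRect(q[:,:2].astype(np.float32)),q.mean(0).round(1))
E
python3 bar.py 225 245 b
python3 - <<'E'
from h import *
p=cv2.imread('pics/top_b.png')[110:260,130:290];cv2.imwrite('pics/c2.png',cv2.resize(p,(640,600)))
E
```

```text
top 88 ((461.6148681640625, 287.9117431640625), (8.813023567199707, 48.454444885253906), 2.289102792739868) [461.9 288.1 234.3]
scene 62 ((463.1128234863281, 289.876220703125), (12.856386184692383, 49.911460876464844), 3.6423590183258057) [464.7 289.3 234.7]
```

View pics/c2.png

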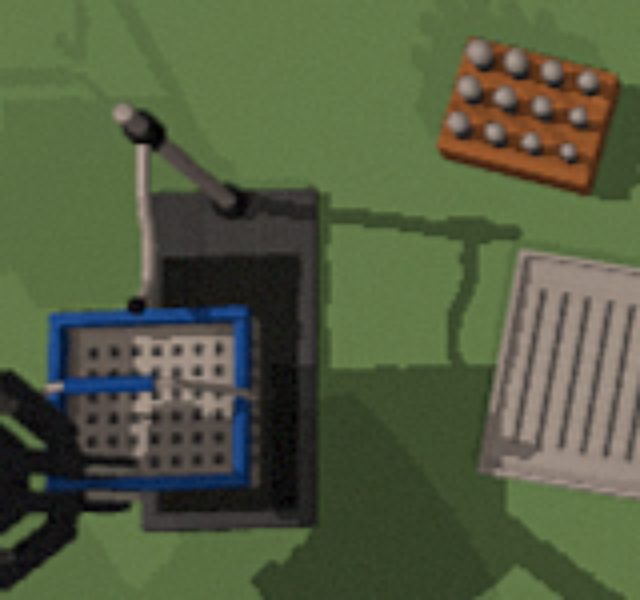

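The top view shows the hook's ball at crop (137,305), the bar at row 385 and the basket below the wire's level. I move the bar over the ball to the seat.

```bash
M="python3 -m handwheel"
$M '[[-0.001,0.005,0.001,0,0,0,0],[-0.001,0.008,0.001,0,0,0,0],[-0.001,0.01,0.001,0,0,0,0],[-0.001,0.01,0.001,0,0,0,0],[-0.001,0.01,0.001,0,0,0,0],[0,0,0,0,0,0,0],[0,0,0,0,0,0,0]]'
python3 go.py 487 306 162
$M '[[-0.001,0.01,0,0,0,0,0],[-0.001,0.01,0,0,0,0,0],[0,0.009,0,0,0,0,0],[0,0.005,0,0,0,0,0],[0,0,0,0,0,0,0],[0,0,0,0,0,0,0]]'
python3 go.py 487 306 162
python3 bar.py 218 245 c
```

```text
time: 24.08
tool_pos: [454.1, 306.8, 162.0]
tcp_rot: [180.0, 38.0, 93.4]
ft_force: [-0.7, -0.0, -2.9]
finger_gap: 6.5
grip_force: 78.5
t 24.08 pos [454.1 306.8 162. ] rpy [180.   38.   93.4] F [-0.7 -0.  -2.9] gap 6.5 gf 78.5 q [ 45.  27.  80. -28. 100.  44.]
shift now axes [-2.2 32.8  1.7]
time: 24.58
tool_pos: [487.7, 307.6, 163.3]
tcp_rot: [180.0, 38.0, 93.4]
ft_force: [-0.8, 0.3, -2.6]
finger_gap: 6.7
grip_force: 78.5
t 24.58 pos [487.7 307.6 163.3] rpy [180.   38.   93.4] F [-0.8  0.3 -2.6] gap 6.7 gf 78.5 q [ 43.  30.  75. -29. 100.  41.]
shift now axes [-0.4 -0.8  2. ]
top 79 ((539.4700317382812, 284.6954345703125), (9.345783233642578, 49.23427200317383), 5.4262189865112305) [538.8 285.8 234.7]
scene 66 ((540.6394653320312, 286.5811767578125), (10.728819847106934, 47.26963806152344), 4.982356071472168) [541.6 286.4 234.8]
```

```bash
M="python3 -m handwheel"
$M '[[0.003,0,0.004,0,0,0,0],[0.004,0,0.005,0,0,0,0],[0.004,0,0.005,0,0,0,0],[0.004,0,0.005,0,0,0,0],[0.0025,0,0.0032,0,0,0,0],[0,0,0,0,0,0,0],[0,0,0,0,0,0,0]]'
$M '[[0.0012,0,0.0016,0,0,0,0],[0.0006,0,0.0008,0,0,0,0],[0,0,0,0,0,0,0]]'
$M '[[0.0006,0,0.0008,0,0,0,0],[0.0006,0,0.0008,0,0,0,0],[0,0,0,0,0,0,0]]'
$M '[[0.0006,0,0.0008,0,0,0,0],[0,0,0,0,0,0,0]]'
python3 bar.py 185 215 d
```

```text
time: 25.27
tool_pos: [487.3, 307.5, 134.7]
tcp_rot: [-180.0, 38.0, 93.5]
ft_force: [1.0, 0.7, -2.0]
finger_gap: 6.3
grip_force: 78.5
time: 25.52
tool_pos: [487.6, 307.7, 132.2]
tcp_rot: [180.0, 38.0, 93.4]
ft_force: [0.1, -0.1, -1.4]
finger_gap: 6.2
grip_force: 78.5
time: 25.77
tool_pos: [487.5, 307.6, 130.1]
tcp_rot: [180.0, 38.0, 93.4]
ft_force: [0.5, -0.4, -2.5]
finger_gap: 6.4
grip_force: 78.5
time: 25.93
tool_pos: [487.5, 307.6, 129.0]
tcp_rot: [180.0, 38.0, 93.4]
ft_force: [-0.3, 0.3, -2.2]
finger_gap: 6.5
grip_force: 78.5
top 77 ((538.4776611328125, 284.1291809082031), (7.660750389099121, 50.409332275390625), 1.039507508277893) [538.5 285.2 200.4]
scene 60 ((540.9284057617188, 284.980224609375), (11.267463684082031, 47.89103317260742), 1.1744698286056519) [541.6 285.3 200.8]
```

```bash
M="python3 -m handwheel"
$M '[[0.0006,0,0.0008,0,0,0,0],[0,0,0,0,0,0,0],[0,0,0,0,0,0,0]]'
$M '[[0.0006,0,0.0008,0,0,0,0],[0,0,0,0,0,0,0],[0,0,0,0,0,0,0]]'
```

```text
time: 26.28
tool_pos: [487.5, 307.6, 128.2]
tcp_rot: [180.0, 38.0, 93.4]
ft_force: [0.2, -1.1, -1.2]
finger_gap: 6.6
grip_force: 78.5
time: 26.53
tool_pos: [487.6, 307.7, 127.2]
tcp_rot: [180.0, 38.0, 93.4]
ft_force: [0.3, 0.5, -1.2]
finger_gap: 6.4
grip_force: 78.6
```

```bash
M="python3 -m handwheel"
$M '[[0.0006,0,0.0008,0,0,0,0],[0,0,0,0,0,0,0],[0,0,0,0,0,0,0]]'
$M '[[0.0006,0,0.0008,0,0,0,0],[0,0,0,0,0,0,0],[0,0,0,0,0,0,0]]'
python3 bar.py 180 215 e
python3 -c "
import cv2
p=cv2.imread('pics/scene_e.png')[220:320,345:455];cv2.imwrite('pics/c3.png',cv2.resize(p,(660,600),interpolation=cv2.INTER_CUBIC))"
```

```text
time: 26.78
tool_pos: [487.9, 307.7, 126.7]
tcp_rot: [179.9, 38.0, 93.4]
ft_force: [1.0, -0.5, 1.9]
finger_gap: 6.2
grip_force: 78.9
time: 27.03
tool_pos: [488.2, 307.7, 126.2]
tcp_rot: [179.8, 38.0, 93.3]
ft_force: [0.9, 0.1, 5.5]
finger_gap: 6.7
grip_force: 79.3
top 78 ((538.7687377929688, 283.84442138671875), (7.970620632171631, 48.126338958740234), 1.9832358360290527) [538.8 285.  198.4]
scene 59 ((540.9454345703125, 286.4546813964844), (10.307546615600586, 46.75257110595703), 3.646038055419922) [541.5 286.  198.3]
```

View pics/c3.png

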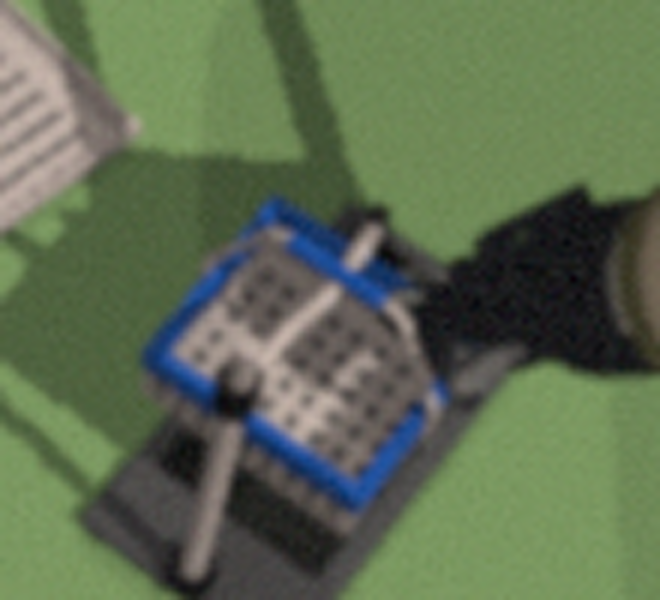

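The wire passes through the handle loop, with the ball near crop (370,225), and the bar rests on the seat about 1 mm from the wire's line. I ease the load, open gently and back out along the tool axis.

```bash
M="python3 -m handwheel"
$M '[[-0.0006,0,-0.0008,0,0,0,0],[0,0,0,0,0,0,0.008],[0,0,0,0,0,0,0.01],[0,0,0,0,0,0,0.014],[0,0,0,0,0,0,0.02],[0,0,0,0,0,0,0.026],[0,-0.001,0,0,0,0,0.03],[0,-0.001,0,0,0,0,0.03]]'
$M '[[0,-0.001,0,0,0,0,0.03],[0,0,0,0,0,0,0.03],[0,0,-0.004,0,0,0,0.03],[0,0,-0.006,0,0,0,0.03],[0,0,-0.008,0,0,0,0.03],[0,0,-0.01,0,0,0,0.03],[0,0,-0.01,0,0,0,0.03],[0,0,-0.01,0,0,0,0.03]]'
python3 bar.py 180 215 f
$M '[[0,0,-0.015,0,0,0,0.03],[0,0,-0.02,0,0,0,0.03],[0,0,-0.02,0,0,0,0.03],[0,0,-0.02,0,0,0,0.03],[0,0,-0.02,0,0,0,0.03],[0,0,-0.02,0,0,0,0.03],[0,0,-0.01,0,0,0,0.03],[0,0,0,0,0,0,0.03]]'
$M '[[0,0,0,0,0,0,0.03],[0,0,0,0,0,0,0.03],[0,0,0,0,0,0,0.03],[0,0,0,0,0,0,0.03],[0,0,0,0,0,0,0.03],[0,0,0,0,0,0,0.03],[0,0,0,0,0,0,0.03],[0,0,0,0,0,0,0.03]]'
python3 bar.py 180 215 g; python3 lid.py; python3 bk2.py 470 610 h 190
```

```text
time: 27.8
tool_pos: [485.4, 307.4, 126.0]
tcp_rot: [180.0, 38.0, 93.4]
ft_force: [-0.3, -0.3, -0.6]
finger_gap: 29.9
grip_force: 0.0
time: 28.47
tool_pos: [482.9, 337.9, 165.4]
tcp_rot: [179.9, 38.0, 93.4]
ft_force: [0.4, 0.6, -0.0]
finger_gap: 30.2
grip_force: 0.0
top 79 ((540.158935546875, 283.7962341308594), (8.642332077026367, 47.95817565917969), 5.841895580291748) [539.3 284.5 198.6]
scene 58 ((541.3439331054688, 286.0224304199219), (11.662267684936523, 46.60713195800781), 6.468020439147949) [542.5 285.6 198.6]
time: 29.23
tool_pos: [478.3, 415.4, 264.7]
tcp_rot: [179.8, 37.8, 93.4]
ft_force: [-0.9, -0.0, 0.8]
finger_gap: 29.9
grip_force: 0.0
time: 29.9
tool_pos: [478.1, 413.6, 262.5]
tcp_rot: [180.0, 38.0, 93.4]
ft_force: [-0.6, 0.8, -0.0]
finger_gap: 30.2
grip_force: 0.0
top 77 ((539.2180786132812, 283.8536071777344), (7.557139873504639, 49.830108642578125), 2.6322731971740723) [539.  285.3 198. ]
scene 64 ((541.4057006835938, 287.4039611816406), (10.001020431518555, 49.58110046386719), 2.8373682498931885) [541.8 286.4 198.4]
269 z at fit [-1.49305182e-03  1.68779859e+02]
357
[... 571 characters left out ...]
.2616958618164), 1.5529770851135254) [9.44224693e-03 1.11103744e-02 1.29354164e+02]
scene (array([  0,   0,   0,   3,  12,   1,   3,  55, 274, 131,   0,   0,   2,
         1,   0,   0,   8,  57,   0,   0,   0,   0,   0,   0,   0,   0]), array([ 60,  68,  76,  84,  92, 100, 108, 116, 124, 132, 140, 148, 156,
       164, 172, 180, 188, 196, 204, 212, 220, 228, 236, 244, 252, 260,
       268]))
bar 64 ((541.5789794921875, 286.765869140625), (47.41138458251953, 9.578205108642578), 89.92727661132812) [542.83197806 286.25752045 199.13614535]
rim 483 ((541.0158081054688, 287.2618713378906), (115.0760269165039, 122.39087677001953), 1.086186170578003) [-7.06937061e-03 -2.54978226e-02  1.28792478e+02]
```

Released, the basket hangs level by mid-bar on the hook. The lid is closed and the arm is clear, so I hand in.

```bash
python3 -c "
from bench import r
print(r.hand_in())"
```

```text
the job is handed in; nothing more can be done
None
```

The job is handed in, and no verdict came back: the basket was stood on the tray and let go, then hangs level by mid-handle on the hook, the lid measures fully closed, and the arm is clear, about 30 s into the 72 s allowed.

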